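# Clip the stirrer timer onto the control rail

### The arm

A 6-joint arm with a two-finger parallel gripper is mounted at the origin on the work surface. World frame = base frame: x ahead of the robot, y to its left, z up, the work surface at z = 0. Lengths are in mm, angles in rad, forces in N, time in s.
With the tool pointing down it reaches from about 275 to 1000 mm from the base axis. Payload 8.4 kg.
Tool frame: the origin (TCP) lies at the very end of the fingers, on their centre line; the grasp point (between the pads) lies 19 mm behind it; z points along the fingers, y is the line along which they close (so a half turn about z gives the same grasp; the last joint's range is limited). The gripper opens to 85 mm and grips with 20 to 120 N. Pads are 22 mm wide; open, the fingers measure 114 mm over their backs; the gripper's body (76 mm by 85 mm) begins 54 mm behind the grasp point. The pads swing forward as they close: fully open they stand 13 mm farther back than shut.
Start: joints at [-1.326, 0.353, 1.633, -0, 1.155, -0.002], TCP at [152.687, -606.065, 202.781] pointing down, gripper open.
Joint ranges: [-2.63, 2.63], [-0.92, 2.1], [0.06, 2.66], [-1.3, 4.44], [0, 2.69], [-3.02, 3.02]. Speed limits (rad/s): [2.22, 2.22, 2.79, 3.14, 3.14, 3.14].

### API

Orientations are given as [roll, pitch, yaw] about the fixed x, y, z axes, in that order (R = Rz(yaw) Ry(pitch) Rx(roll)).
In Python, from rig import r, vision gives the robot as it stands. The module is installed in compiled form; this text tells all that it offers.
- The arm moves only by the tool play_rows, never from a script. Its argument "steps" is a list of rows, each an object with "delta_pos": the shift along the tool's x, y, z in cm, a list of three; "yaw": the turn about the tool's z in rad; "jaw": the opening in per cent of the stroke, from 0 (shut) to 100 (fully open). A call has exactly 8 rows; each row is the pose to reach, as a shift and turn from the pose commanded when the call began, along the tool's axes at that moment; what a row does not reach only later rows make up. A row lasts 1/10 s, in which the tool goes at most 50 mm and 8.59 degrees, less where a joint would pass 70% of its speed; a pose out of reach is approached as far as the arm can. A call with a gripper value outside its range is refused whole. The fingers move at their own pace and stop on an object; "grip_force" is the grip in N (left out, the last holds). Time passes only in rows, so rows that repeat a pose let the fingers close, or fill a call up. It gives the time, the measured TCP pose, the force, the opening and the grip force at its end, in the units of the state.
- r.sense(): the state, without advancing time (a new reading comes with each control period).
- vision.grab_frame(name): name is "side" or "top"; returns (picture, depth): 480x640x3 uint8, red, green, blue; 480x640 float32, mm along the optical axis (not along the pixel's ray), 0 where there is no reading.
- vision.calibration(name): a dict with "mtx" (3x3 intrinsics, pixels), "k1" (the pictures are not rectified: a ray, as slopes to the right and down, at radius r is drawn at 1 + k1 r^2 times it, then the intrinsics apply), "extrinsics" (4x4, takes a point from camera to world coordinates). Camera axes: x right, y down, z forward; pixel columns grow to the right and rows downward; lengths in mm; the calibration is good to about 2 mm. A picture is of the moment at which its call begins. calibration takes no time and is no camera call.
- r.sign_off(): hands the job in; it is judged then, once.
Trained networks look in the newest picture that a camera, given by its name, has taken for a name from the list of things; names that differ only in an ending like _2 or _b are one class to them, and where a whole thing is asked for, a point or a joint stands for the part that bears it (a point fixed in the world has none). Each returns a list of dicts, best first, with "conf" (0 to 1); they miss things now and then, are a little off and sometimes report something else, mostly with a low value. They report only what shows in the picture. A call takes as long as a camera call. They do not tell look-alikes from the thing itself.
- vision.cut_out(camera, thing): "region" (480x640 bool, what is visible of it) and "uv" ([column, row] in pixels, amid what is visible of it).
- vision.landmark_of(camera, thing): "uv" ([column, row] in pixels: a listed point, or the origin of a listed thing).
The state is a dict: "clock": time; "qpos": joint angles; "qvel": joint speeds; "joint_efforts": joint torques, N m; "eef_pos": TCP position; "tcp_rot": TCP orientation; "contact_force": force on the tool from outside, world axes, zero at the start; "wrist_torque": the same for the moment, N m; "opening": opening from 0.0 (shut) to 1.0 (fully open); "grasp_force": force on a finger pad.
Only numpy, scipy, OpenCV 4.12 (cv2) and the standard library are available. Lean on these libraries where they do the work, as an engineer would, in place of code of your own. Each camera call takes 0.05 s, during which the arm holds its last target. There are 200 camera calls.

### The job

Clip the blue timer module onto the aluminium rail of the paint-mixing control panel, in the free place between the two black modules. Hook the fixed orange lip at its one end under the rail's edge nearest the robot with the other end still raised, then rock that end down until the yellow sprung foot clicks under the far edge and the module sits flat and square on the rail, and let go. Leave the loose grey module where it lies.

Things in the scene. Friction and masses are not known exactly. Their poses are not given: they have to be found in the camera images.
- blue_module: Blue module, 0.17-0.36 kg. x: lip end to foot end, z up. In mm: housing x -10..98, y -21..21 (grip across y, e.g. near x 60), z 24..84. Orange lip end (orange stripe on top): rigid arm x -10..0 down to z 0, then a lip x 0..10, z 0..10, leaving a slot 14 high, 10 deep, open to +x under the housing. Origin: back of the slot (x 0), mid-width, bottom of lip. It stands level on the bench at z 0.
- foot (a joint): Yellow sprung foot under the blue module's far end: 0 sprung in, up to 0.010 m pushed out along +x. In the module's frame, mm: arm x 82..90, 26 wide, down to z 0; catch reaches in to x 71, its top at z 17; below it a ramp from x 71, z 16 to x 82, z 0. Pressing the foot end down over the rail's edge takes about 5 to 12 N; the foot opens 5 mm or more, then snaps back to about 0.
- panel: Fixed grey plate 170 x 330 x 8 mm, place and yaw vary. Origin: centre of its underside; x points away from the robot, y along the rail. In mm: aluminium rail top plate x -38..38, z 36..40, on a web x -22..22. Free place: y 0, between green lines at y -26, 26. Black modules at y 103..145 and -145..-103, up to z 100. Seated, the blue module's origin is near x -40, y 0, z 16, its x along panel x.
- grey_module: Loose grey module of the same shape, size, origin and axes as the blue one, with black lip and foot: a bystander standing on the bench, not to be moved. Which of the two stands nearer the panel changes.
Things that resemble listed ones, but are neither listed nor needed, are in the scene too. Leave any green look-alike of the blue_module alone.

How it is judged:
By the outcome, as a careful person would: the job done as asked, in the order asked, and still so for the second after the job is handed in, with the robot touching nothing.
It also fails if it takes over 45 s, if anything falls off the work surface, if the arm or the gripper's body presses on something with over 40 N, if the wrist force passes 120 N, or if a joint passes its speed limit or range.

## Working session

There is one attempt and no reset: what is moved stays moved. The work goes in short steps, Python scripts to look and compute and a tool call to move; the robot and the scene stay as the last step left them, time stands still between calls to the robot, and variables do not carry over. Pictures are saved under pics/ and viewed, at most 10 in all, crops included, and the job is handed in when it is done.

Besides the shell and the picture viewer there is one more tool, called after "Emit:" in YAML: its name, and indented under it one key for each argument. play_rows: Moves the arm, as the interface text tells. Its arguments: {"type":"object","properties":{"steps":{"type":"array"},"grip_force":{"type":"number"}},"required":["steps"]}

```bash
mkdir -p pics; cat > h.py <<'E'
import numpy as np, cv2
from rig import r, vision
from scipy.spatial.transform import Rotation as R
def cloud(name):
    im,d=vision.grab_frame(name); c=vision.calibration(name); K=c["mtx"];k1=c["k1"];E=np.array(c["extrinsics"])
    v,u=np.mgrid[:480,:640]
    x=(u-K[0][2])/K[0][0]; y=(v-K[1][2])/K[1][1]
    a,b=x.copy(),y.copy()
    for _ in range(10):
        s=1+k1*(a*a+b*b); a,b=x/s,y/s
    P=np.stack([a*d,b*d,d],-1)@E[:3,:3].T+E[:3,3]; P[d<=0]=np.nan
    return im,P
E
python3 - <<'E'
from h import *
for n in("side","top"):
    im,P=cloud(n); cv2.imwrite(f"pics/{n}0.png",im[:,:,::-1]); np.savez(f"{n}0.npz",im=im,P=P)
    for t in("blue_module","grey_module","panel"):
        for o in vision.cut_out(n,t):
            m=o["region"]; print(n,t,round(o["conf"],2),np.round(o["uv"]),m.sum(),np.round(np.nanmedian(P[m],0)))
print(np.round(vision.calibration("side")["extrinsics"],2),r.sense())
E
```

```text
side blue_module 0.85 [251. 276.] 5099 [554. 215.  69.]
side blue_module 0.76 [370. 319.] 5699 [402. 252.  74.]
side blue_module 0.74 [208. 365.] 7049 [550. 366.  75.]
side blue_module 0.62 [331. 235.] 3941 [476. 108.  69.]
side grey_module 0.8 [211. 365.] 7042 [549. 366.  75.]
side panel 0.76 [327. 150.] 10297 [ 532. -115.   41.]
top blue_module 0.87 [331. 248.] 2117 [477.  87.  84.]
top blue_module 0.83 [262. 194.] 2225 [558. 195.  83.]
top blue_module 0.65 [234. 293.] 2300 [403. 233.  84.]
top grey_module 0.58 [169. 199.] 2700 [554. 340.  83.]
top panel 0.56 [507. 214.] 20974 [ 533. -207.   39.]
[[-9.7000e-01 -1.3000e-01  1.9000e-01  3.4947e+02]
 [-2.3000e-01  6.1000e-01 -7.6000e-01  6.9401e+02]
 [-2.0000e-02 -7.8000e-01 -6.2000e-01  5.3046e+02]
 [ 0.0000e+00  0.0000e+00  0.0000e+00  1.0000e+00]] {'clock': 0.4, 'qpos': array([-1.32635988e+00,  3.53125602e-01,  1.63347029e+00,  2.52115703e-05,
        1.15518637e+00, -2.37743158e-03]), 'qvel': array([ 0.00015371, -0.00191102, -0.00256902,  0.00098389, -0.0001179 ,
        0.00097773]), 'joint_efforts': array([ 3.05527492e-04, -6.04553390e+01, -3.42010510e+01,  9.17699163e-05,
        3.81722653e-03,  3.85678834e-05]), 'eef_pos': array([ 152.70759513, -606.00756823,  202.67234786]), 'tcp_rot': array([-3.14140310e+00, -2.35141045e-05,  2.46803695e-01]), 'contact_force': array([ 0.08238689, -0.39352982, -0.27766061]), 'wrist_torque': array([-0.0770352 ,  0.04494412,  0.02289948]), 'grasp_force': 0.0, 'opening': 1.0004984403052788}
```

View pics/top0.png

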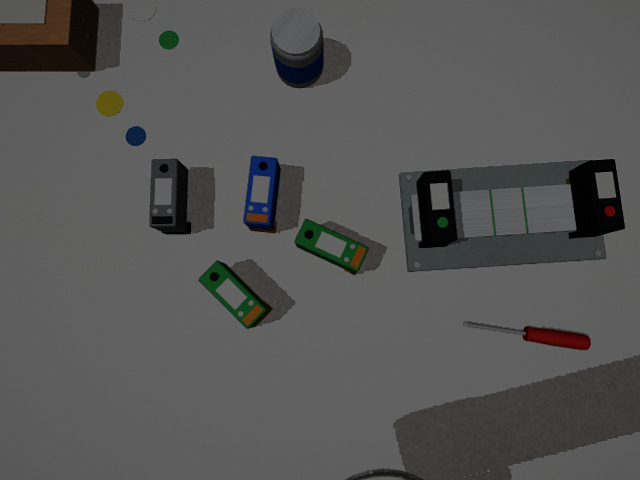

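View pics/side0.png

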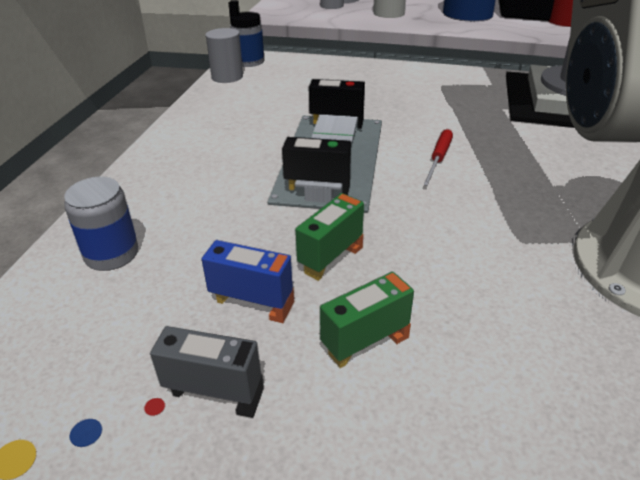

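Top view: the blue candidates are (262,194) blue, (331,248) green and (234,293) green. Only (262,194) is blue with an orange stripe, which is at its lower end (258,217). Grey is at (169,199), and the panel's free place with the green lines is at about (508,212). I'll measure and enlarge it.

```bash
cat >> h.py <<'E'
def rect(p):
    (c,s,a)=cv2.minAreaRect(p.astype(np.float32)); b=cv2.boxPoints((c,s,a))
    e=[b[1]-b[0],b[2]-b[1]]; i=int(np.linalg.norm(e[1])>np.linalg.norm(e[0])); v=e[i]; 
    return np.array(c),sorted(s),np.arctan2(v[1],v[0]),b
def trim(p,k=6):  # drop isolated
    from scipy.spatial import cKDTree
    t=cKDTree(p); return p[np.array([len(q) for q in t.query_ball_point(p,4)])>=k]
E
python3 - <<'E'
from h import *
z=np.load("top0.npz"); im=z["im"];P=z["P"]; Z=P[...,2]
H=cv2.cvtColor(im,cv2.COLOR_RGB2HSV).astype(int)
def box(u0,u1,v0,v1):
    m=np.zeros(Z.shape,bool); m[v0:v1,u0:u1]=1; return m
def show(n,m):
    p=P[m][:,:2]; p=p[~np.isnan(p).any(1)]; q=trim(p); c,s,a,b=rect(q); print(n,len(q),c.round(1),np.round(s,1),"long dir",round(a,3),"z",np.nanmedian(Z[m]).round(1),b.round(0).tolist()); return q
show("bluetop",box(235,290,145,240)&(Z>78)&(Z<92))
o=box(235,290,205,240)&(H[...,0]<15)&(H[...,1]>150)&(Z>78); show("orange",o)
rb=box(390,630,150,280)
show("railtop",rb&(Z>36.5)&(Z<44)&(P[...,1]<-100))
show("plate",rb&(Z>4)&(Z<13))
g=box(455,580,170,245)&(H[...,0]>45)&(H[...,0]<80)&(H[...,1]>90)&(Z>34)&(Z<46)
for a,b in((470,508),(508,560)):
    show("line",g&box(a,b,0,480))
show("bm1",rb&(Z>92)&box(400,500,0,480));show("bm2",rb&(Z>92)&box(500,640,0,480))
show("green1",box(290,380,210,280)&(Z>78)&(Z<92)); show("can",box(255,340,0,100)&(Z>90))
c=im[130:290,130:290]; cv2.imwrite("pics/blue.png",cv2.resize(cv2.convertScaleAbs(c,alpha=1.6),(560,560),interpolation=2)[:,:,::-1])
E
```

```text
bluetop 1844 [564.5 197.9] [ 42.3 108.4] long dir -0.094 z 83.8 [[509.0, 182.0], [617.0, 172.0], [620.0, 214.0], [513.0, 224.0]]
orange 143 [520.6 201.7] [11.6 30.4] long dir 1.497 z 84.3 [[514.0, 187.0], [525.0, 186.0], [528.0, 216.0], [516.0, 217.0]]
railtop 5516 [ 537.4 -209.2] [ 89.5 193.6] long dir -1.494 z 39.7 [[485.0, -116.0], [500.0, -309.0], [589.0, -302.0], [575.0, -109.0]]
plate 8991 [ 540.7 -199.7] [170.2 331.1] long dir -1.5 z 7.7 [[444.0, -41.0], [468.0, -371.0], [637.0, -359.0], [614.0, -29.0]]
line 67 [ 537.9 -174.5] [ 3.5 71.2] long dir 0.078 z 40.3 [[502.0, -176.0], [503.0, -179.0], [574.0, -173.0], [573.0, -170.0]]
line 66 [ 544.9 -226. ] [ 3.2 67.9] long dir 0.067 z 39.7 [[511.0, -227.0], [511.0, -230.0], [579.0, -225.0], [579.0, -222.0]]
bm1 2022 [537.8 -75.2] [ 42.3 108.5] long dir 0.076 z 99.7 [[482.0, -58.0], [485.0, -100.0], [594.0, -92.0], [590.0, -50.0]]
bm2 2121 [ 555.1 -322. ] [ 45.1 107.7] long dir 0.065 z 99.6 [[500.0, -303.0], [503.0, -348.0], [610.0, -341.0], [607.0, -296.0]]
green1 1925 [479.6  87.7] [ 42.1 108.2] long dir 1.142 z 83.8 [[438.0, 47.0], [476.0, 30.0], [521.0, 128.0], [483.0, 146.0]]
can 2316 [804.9 143.1] [78.2 79.5] long dir 1.026 z 114.1 [[751.0, 129.0], [818.0, 89.0], [859.0, 157.0], [792.0, 197.0]]
```

View pics/blue.png

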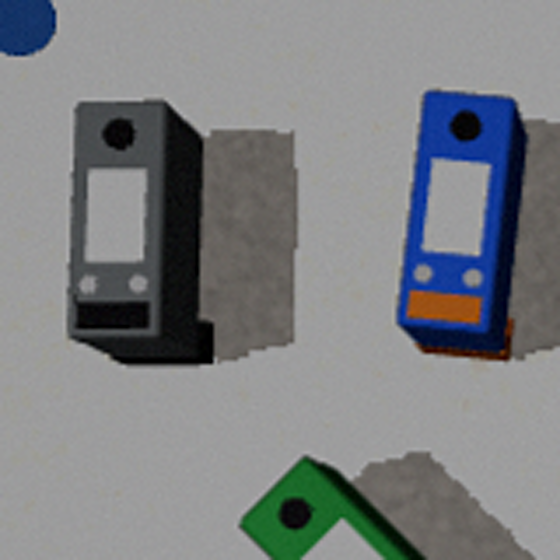

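```bash
cat >> h.py <<'E'
def tgt(x,y,z,yaw):
    s=r.sense(); M=R.from_euler("xyz",s["tcp_rot"]).as_matrix(); d=M.T@(np.array([x,y,z])-s["eef_pos"])/10
    print("delta cm",d.round(2),"yaw",round(-(yaw-s["tcp_rot"][2]),3),"t",round(s["clock"],2),"F",s["contact_force"].round(1))
E
python3 -c "
from h import *
tgt(574.5,197,160,-.094)"
```

```text
delta cm [ 60.52 -67.56   4.28] yaw 0.341 t 0.4 F [ 0.1 -0.4 -0.3]
```

Emit:
play_rows:
  steps:
    - {"delta_pos":[60.5,-67.6,0],"yaw":0.34,"jaw":80}
    - {"delta_pos":[60.5,-67.6,0],"yaw":0.34,"jaw":80}
    - {"delta_pos":[60.5,-67.6,0],"yaw":0.34,"jaw":80}
    - {"delta_pos":[60.5,-67.6,0],"yaw":0.34,"jaw":80}
    - {"delta_pos":[60.5,-67.6,0],"yaw":0.34,"jaw":80}
    - {"delta_pos":[60.5,-67.6,0],"yaw":0.34,"jaw":80}
    - {"delta_pos":[60.5,-67.6,0],"yaw":0.34,"jaw":80}
    - {"delta_pos":[60.5,-67.6,0],"yaw":0.34,"jaw":80}
  grip_force: 20

```text
clock: 1.2
eef_pos: [339.1, -250.2, 203.1]
tcp_rot: [3.141, -0.001, -0.094]
contact_force: [0.2, 0.5, 0.6]
opening: 0.8
grasp_force: 0.0
```

```bash
python3 -c "
from h import *
tgt(574.5,197,160,-.094);print(r.sense()['eef_pos'])"
```

```text
delta cm [ 19.25 -46.72   4.31] yaw 0.0 t 1.2 F [0.2 0.5 0.6]
[ 339.13358042 -250.16566174  203.10064922]
```

Emit:
play_rows:
  steps:
    - {"delta_pos":[19.2,-46.7,4],"yaw":0,"jaw":80}
    - {"delta_pos":[19.2,-46.7,4],"yaw":0,"jaw":80}
    - {"delta_pos":[19.2,-46.7,4],"yaw":0,"jaw":80}
    - {"delta_pos":[19.2,-46.7,4],"yaw":0,"jaw":80}
    - {"delta_pos":[19.2,-46.7,4],"yaw":0,"jaw":80}
    - {"delta_pos":[19.2,-46.7,4],"yaw":0,"jaw":80}
    - {"delta_pos":[19.2,-46.7,4],"yaw":0,"jaw":80}
    - {"delta_pos":[19.2,-46.7,4],"yaw":0,"jaw":80}

```text
clock: 2.0
eef_pos: [524.6, 103.4, 171.2]
tcp_rot: [-3.142, -0.001, -0.093]
contact_force: [1.2, -0.7, -0.4]
opening: 0.8
grasp_force: 0.0
```

Emit:
play_rows:
  steps:
    - {"delta_pos":[0,0,0],"yaw":0,"jaw":80}
    - {"delta_pos":[0,0,0],"yaw":0,"jaw":80}
    - {"delta_pos":[0,0,0],"yaw":0,"jaw":80}
    - {"delta_pos":[0,0,0],"yaw":0,"jaw":80}
    - {"delta_pos":[0,0,0],"yaw":0,"jaw":80}
    - {"delta_pos":[0,0,0],"yaw":0,"jaw":80}
    - {"delta_pos":[0,0,0],"yaw":0,"jaw":80}
    - {"delta_pos":[0,0,0],"yaw":0,"jaw":80}

```text
clock: 2.8
eef_pos: [523.9, 101.0, 171.3]
tcp_rot: [-3.142, -0.0, -0.094]
contact_force: [-0.4, 1.1, -0.2]
opening: 0.802
grasp_force: 0.0
```

```bash
python3 -c "
from h import *
tgt(574.5,197,43,-.094);print(r.sense()['eef_pos'])"
```

```text
delta cm [  4.14 -10.03  12.83] yaw 0.0 t 2.8 F [-0.4  1.1 -0.2]
[523.85974266 100.96671283 171.31156049]
```

Emit:
play_rows:
  steps:
    - {"delta_pos":[4.14,-10.03,0],"yaw":0,"jaw":75}
    - {"delta_pos":[4.14,-10.03,0],"yaw":0,"jaw":75}
    - {"delta_pos":[4.14,-10.03,1],"yaw":0,"jaw":75}
    - {"delta_pos":[4.14,-10.03,4],"yaw":0,"jaw":75}
    - {"delta_pos":[4.14,-10.03,7],"yaw":0,"jaw":75}
    - {"delta_pos":[4.14,-10.03,10],"yaw":0,"jaw":75}
    - {"delta_pos":[4.14,-10.03,12.8],"yaw":0,"jaw":75}
    - {"delta_pos":[4.14,-10.03,12.8],"yaw":0,"jaw":75}

```text
clock: 3.6
eef_pos: [571.2, 195.9, 39.4]
tcp_rot: [3.139, 0.006, -0.093]
contact_force: [-0.4, 0.3, 0.9]
opening: 0.753
grasp_force: 0.0
```

Emit:
play_rows:
  steps:
    - {"delta_pos":[0,0,0],"yaw":0,"jaw":30}
    - {"delta_pos":[0,0,0],"yaw":0,"jaw":30}
    - {"delta_pos":[0,0,0],"yaw":0,"jaw":30}
    - {"delta_pos":[0,0,0],"yaw":0,"jaw":30}
    - {"delta_pos":[0,0,0],"yaw":0,"jaw":30}
    - {"delta_pos":[0,0,0],"yaw":0,"jaw":30}
    - {"delta_pos":[0,0,0],"yaw":0,"jaw":30}
    - {"delta_pos":[0,0,0],"yaw":0,"jaw":30}
  grip_force: 25

```text
clock: 4.4
eef_pos: [575.6, 197.5, 44.4]
tcp_rot: [-3.141, -0.002, -0.093]
contact_force: [0.8, -1.1, 7.3]
opening: 0.478
grasp_force: 30.0
```

Emit:
play_rows:
  steps:
    - {"delta_pos":[0,0,-3],"yaw":0,"jaw":30}
    - {"delta_pos":[0,0,-7],"yaw":0,"jaw":30}
    - {"delta_pos":[0,0,-11],"yaw":0,"jaw":30}
    - {"delta_pos":[0,0,-13],"yaw":0,"jaw":30}
    - {"delta_pos":[0,3,-13],"yaw":0,"jaw":30}
    - {"delta_pos":[0,6,-13],"yaw":0,"jaw":30}
    - {"delta_pos":[0,10,-13],"yaw":0,"jaw":30}
    - {"delta_pos":[0,14,-13],"yaw":0,"jaw":30}
  grip_force: 25

```text
clock: 5.2
eef_pos: [560.3, 56.9, 172.9]
tcp_rot: [3.142, 0.001, -0.092]
contact_force: [1.3, 0.1, -3.2]
opening: 0.482
grasp_force: 28.9
```

```bash
python3 -c "
from h import *
tgt(540.3,-199.9,174,.071);print(r.sense()['eef_pos'],r.sense()['opening'])"
```

```text
delta cm [ 0.37 25.75 -0.11] yaw -0.163 t 5.2 F [ 1.3  0.1 -3.2]
[560.33544151  56.87396699 172.86923089] 0.48242850920103697
```

Emit:
play_rows:
  steps:
    - {"delta_pos":[0.1,4,0],"yaw":0,"jaw":30}
    - {"delta_pos":[0.2,8,0],"yaw":-0.04,"jaw":30}
    - {"delta_pos":[0.3,12,0],"yaw":-0.08,"jaw":30}
    - {"delta_pos":[0.37,16,0],"yaw":-0.12,"jaw":30}
    - {"delta_pos":[0.37,20,0],"yaw":-0.163,"jaw":30}
    - {"delta_pos":[0.37,23,0],"yaw":-0.163,"jaw":30}
    - {"delta_pos":[0.37,25.5,0],"yaw":-0.163,"jaw":30}
    - {"delta_pos":[0.37,25.7,0],"yaw":-0.163,"jaw":30}

```text
clock: 6.0
eef_pos: [540.2, -200.8, 172.8]
tcp_rot: [3.141, 0.001, 0.067]
contact_force: [0.6, 0.1, -3.2]
opening: 0.483
grasp_force: 28.9
```

```bash
cat > look.py <<'E'
from h import *
import sys
n=sys.argv[1]
im,P=cloud("side"); s=r.sense(); print(s["clock"],s["eef_pos"].round(1),s["tcp_rot"].round(3),s["contact_force"].round(1),s["opening"])
H=cv2.cvtColor(im,cv2.COLOR_RGB2HSV).astype(int)
C=np.array([541.3,-199.8]);a=.071; Q=P.copy(); d=P[...,:2]-C
Q[...,0]=d[...,0]*np.cos(a)+d[...,1]*np.sin(a); Q[...,1]=-d[...,0]*np.sin(a)+d[...,1]*np.cos(a)
near=(abs(Q[...,1])<60)&(abs(Q[...,0])<110)&(Q[...,2]>10)
blue=near&(H[...,0]>105)&(H[...,0]<130)&(H[...,1]>120)
b=Q[blue]; print("blue n",len(b),"panel min/max 2,98%",np.percentile(b,[2,98],axis=0).round(1).tolist())
m=near&(H[...,0]<35)&(H[...,1]>150)
for nm,lo,hi in(("orange",0,14),("yellow",18,35)):
    q=Q[m&(H[...,0]>=lo)&(H[...,0]<=hi)]
    if len(q)>5: print(nm,len(q),np.percentile(q,[2,50,98],axis=0).round(1).tolist())
cv2.imwrite(f"pics/{n}.png",cv2.resize(cv2.convertScaleAbs(im[20:260,200:520],alpha=1.3),(800,600),interpolation=2)[:,:,::-1])
np.savez(n+".npz",im=im,Q=Q)
E
python3 look.py s1
```

```text
6.05 [ 540.3 -199.6  172.8] [-3.141e+00  1.000e-03  6.800e-02] [-0.7  0.7 -4.1] 0.4817228388396632
blue n 2262 panel min/max 2,98% [[-65.5, -8.4, 156.3], [37.8, 23.5, 213.8]]
orange 190 [[-66.2, -12.2, 130.4], [-56.8, 18.0, 140.3], [-46.7, 22.2, 214.3]]
yellow 82 [[16.9, 3.7, 129.7], [27.0, 10.5, 140.8], [32.7, 13.7, 147.8]]
```

View pics/s1.png

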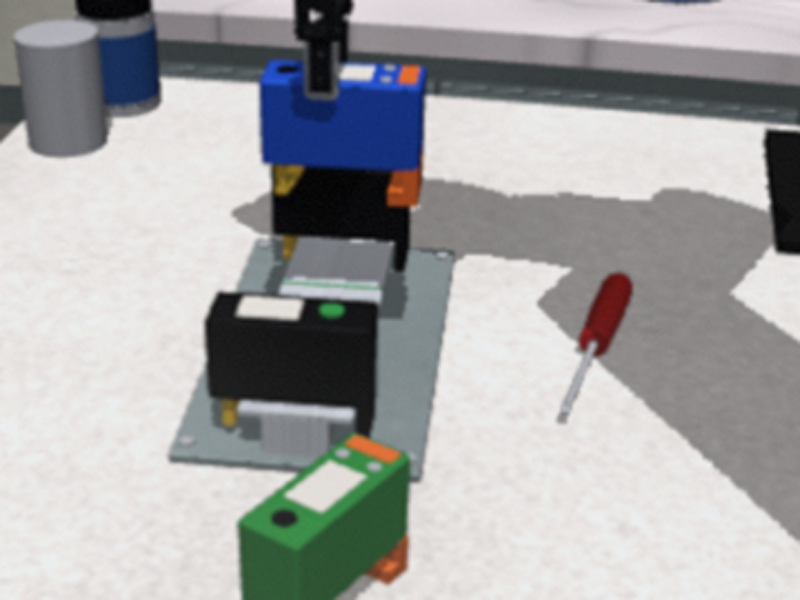

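The blue module hangs level above the free place (crop 345,115; orange lip at 405,180; yellow foot at 288,178). Lowering.

Emit:
play_rows:
  steps:
    - {"delta_pos":[0,0,2],"yaw":0,"jaw":30}
    - {"delta_pos":[0,0,4],"yaw":0,"jaw":30}
    - {"delta_pos":[0,0,6],"yaw":0,"jaw":30}
    - {"delta_pos":[0,0,7.2],"yaw":0,"jaw":30}
    - {"delta_pos":[0,0,8],"yaw":0,"jaw":30}
    - {"delta_pos":[0,0,8.3],"yaw":0,"jaw":30}
    - {"delta_pos":[0,0,8.4],"yaw":0,"jaw":30}
    - {"delta_pos":[0,0,8.4],"yaw":0,"jaw":30}
  grip_force: 20

```text
clock: 6.85
eef_pos: [541.6, -198.4, 89.7]
tcp_rot: [3.141, -0.001, 0.07]
contact_force: [-1.1, 1.0, -3.3]
opening: 0.482
grasp_force: 28.9
```

```bash
python3 look.py s2; python3 -c "
from h import *
tgt(540.3,-199.9,84.4,.071)"
```

```text
6.9 [ 541.6 -198.5   89.9] [ 3.141e+00 -1.000e-03  7.000e-02] [-0.1 -0.8 -3.1] 0.48149915463631776
blue n 2014 panel min/max 2,98% [[-63.8, -9.4, 73.6], [39.2, 25.6, 131.4]]
orange 168 [[-64.4, -10.4, 47.0], [-55.5, 19.8, 57.4], [-45.6, 25.1, 132.5]]
yellow 47 [[19.2, 4.3, 52.4], [27.2, 13.1, 59.8], [32.2, 16.6, 65.4]]
delta cm [-0.14  0.13  0.55] yaw -0.001 t 6.9 F [-0.1 -0.8 -3.1]
```

Emit:
play_rows:
  steps:
    - {"delta_pos":[-0.1,0.2,0.4],"yaw":0,"jaw":30}
    - {"delta_pos":[-0.1,0.2,0.55],"yaw":0,"jaw":30}
    - {"delta_pos":[-0.37,0.2,0.68],"yaw":0,"jaw":30}
    - {"delta_pos":[-0.64,0.2,0.81],"yaw":0,"jaw":30}
    - {"delta_pos":[-0.9,0.2,0.96],"yaw":0,"jaw":30}
    - {"delta_pos":[-1.16,0.2,1.12],"yaw":0,"jaw":30}
    - {"delta_pos":[-1.4,0.2,1.3],"yaw":0,"jaw":30}
    - {"delta_pos":[-1.63,0.2,1.5],"yaw":0,"jaw":30}

```text
clock: 7.7
eef_pos: [525.4, -202.4, 75.8]
tcp_rot: [3.14, -0.001, 0.07]
contact_force: [-5.6, -0.9, 15.0]
opening: 0.48
grasp_force: 32.2
```

```bash
python3 look.py s3
```

```text
7.75 [ 524.7 -202.3   75.4] [ 3.14 -0.    0.07] [-6.1 -2.1 13.6] 0.4818145202324121
blue n 1968 panel min/max 2,98% [[-74.0, -13.0, 55.3], [28.9, 22.9, 124.4]]
orange 154 [[-74.1, -11.7, 25.8], [-58.9, 17.7, 35.6], [-47.3, 22.6, 108.9]]
yellow 28 [[15.3, 2.0, 47.0], [22.8, 11.8, 54.8], [28.5, 15.0, 58.4]]
```

View pics/s3.png

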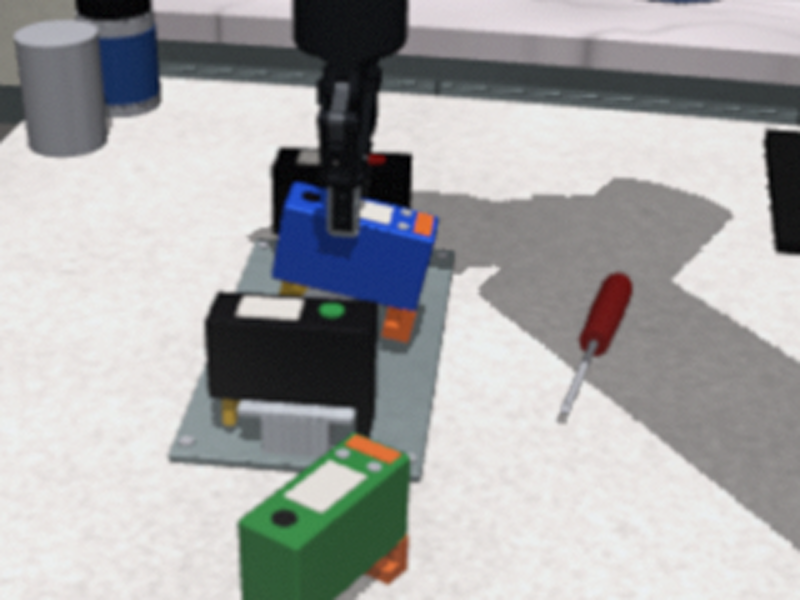

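The module is tilted about 15°, with the foot resting on the rail (crop 292,288) and the lip (400,322) down just outside the near edge. I'll fit the pose numerically.

```bash
cat > fit.py <<'E'
from h import *
import sys
z=np.load(sys.argv[1]+".npz"); im=z["im"];Q=z["Q"]; H=cv2.cvtColor(im,cv2.COLOR_RGB2HSV).astype(int)
b=(abs(Q[...,0])<110)&(Q[...,2]>35)&(Q[...,1]>5)&(Q[...,1]<40)&(H[...,0]>105)&(H[...,0]<130)&(H[...,1]>120)
y=np.percentile(Q[b][:,1],98); f=Q[b&(Q[...,1]>y-5)]
p=trim(f[:,[0,2]]); A=np.c_[p[:,0],np.ones(len(p))]
c,s,a,bx=rect(p); a=(a+np.pi/2)%np.pi-np.pi/2
o=c+R.from_euler("z",a).as_matrix()[:2,:2]@np.array([-44,-54])
print("face y",y.round(1),"ctr",c.round(1),"size",np.round(s,1),"tilt deg",np.degrees(a).round(1),"origin x,z",o.round(1))
yw=np.polyfit(f[:,0],f[:,1],1)[0]; print("yaw rel panel",round(yw,3))
E
for i in s1 s2 s3; do python3 fit.py $i; done
```

```text
face y 23.5 ctr [-13.2 184.6] size [ 59.4 106. ] tilt deg 0.1 origin x,z [-57.2 130.5]
yaw rel panel -0.001
face y 25.6 ctr [-11.3 101.6] size [ 59.6 106.6] tilt deg 0.0 origin x,z [-55.2  47.5]
yaw rel panel -0.002
face y 23.0 ctr [-21.3  86.5] size [ 60.8 107.4] tilt deg 10.9 origin x,z [-54.3  25.1]
yaw rel panel -0.002
```

Emit:
play_rows:
  steps:
    - {"delta_pos":[-0.08,0,0.1],"yaw":0,"jaw":30}
    - {"delta_pos":[-0.16,0,0.2],"yaw":0,"jaw":30}
    - {"delta_pos":[-0.25,0,0.3],"yaw":0,"jaw":30}
    - {"delta_pos":[-0.32,0,0.4],"yaw":0,"jaw":30}
    - {"delta_pos":[-0.35,0,0.45],"yaw":0,"jaw":30}
    - {"delta_pos":[-0.35,0,0.5],"yaw":0,"jaw":30}
    - {"delta_pos":[-0.35,0,0.5],"yaw":0,"jaw":30}
    - {"delta_pos":[-0.35,0,0.5],"yaw":0,"jaw":30}

```text
clock: 8.55
eef_pos: [521.3, -202.5, 70.7]
tcp_rot: [3.141, 0.0, 0.07]
contact_force: [-7.2, -1.4, 15.5]
opening: 0.479
grasp_force: 33.8
```

```bash
python3 look.py s4; python3 fit.py s4
```

```text
8.6 [ 521.3 -202.5   70.7] [ 3.141 -0.     0.07 ] [-7.9 -2.  14.1] 0.4815561625750838
blue n 1911 panel min/max 2,98% [[-76.3, -11.9, 48.9], [26.9, 23.3, 123.5]]
orange 162 [[-77.7, -13.4, 18.2], [-56.8, 17.5, 28.0], [-42.8, 22.6, 99.7]]
yellow 26 [[16.4, 1.7, 46.7], [23.4, 9.9, 53.7], [28.8, 15.2, 59.2]]
face y 23.3 ctr [-23.4  82.8] size [ 59.1 107.4] tilt deg 15.9 origin x,z [-50.9  18.8]
yaw rel panel -0.004
```

Emit:
play_rows:
  steps:
    - {"delta_pos":[0,0,-0.15],"yaw":0,"jaw":30}
    - {"delta_pos":[0.2,0,-0.15],"yaw":0,"jaw":30}
    - {"delta_pos":[0.4,0,-0.15],"yaw":0,"jaw":30}
    - {"delta_pos":[0.6,0,-0.15],"yaw":0,"jaw":30}
    - {"delta_pos":[0.8,0,-0.15],"yaw":0,"jaw":30}
    - {"delta_pos":[1.0,0,-0.15],"yaw":0,"jaw":30}
    - {"delta_pos":[1.2,0,-0.15],"yaw":0,"jaw":30}
    - {"delta_pos":[1.2,0,-0.15],"yaw":0,"jaw":30}

```text
clock: 9.4
eef_pos: [533.7, -200.8, 70.3]
tcp_rot: [-3.141, 0.0, 0.07]
contact_force: [0.2, -0.4, -3.1]
opening: 0.478
grasp_force: 31.8
```

```bash
python3 look.py s5; python3 fit.py s5
```

```text
9.45 [ 533.4 -200.8   70.3] [-3.141  0.     0.07 ] [-0.5  0.2 -2.9] 0.48146095397235655
blue n 1856 panel min/max 2,98% [[-64.3, -11.5, 51.6], [38.7, 24.1, 122.4]]
orange 106 [[-66.0, -12.4, 17.9], [-49.8, 18.8, 34.5], [-40.9, 24.6, 100.2]]
yellow 20 [[27.0, 8.7, 51.9], [33.3, 11.9, 53.6], [39.7, 15.5, 58.0]]
face y 24.0 ctr [-11.8  81.9] size [ 59.8 106.2] tilt deg 15.5 origin x,z [-39.8  18.1]
yaw rel panel -0.003
```

View pics/s5.png

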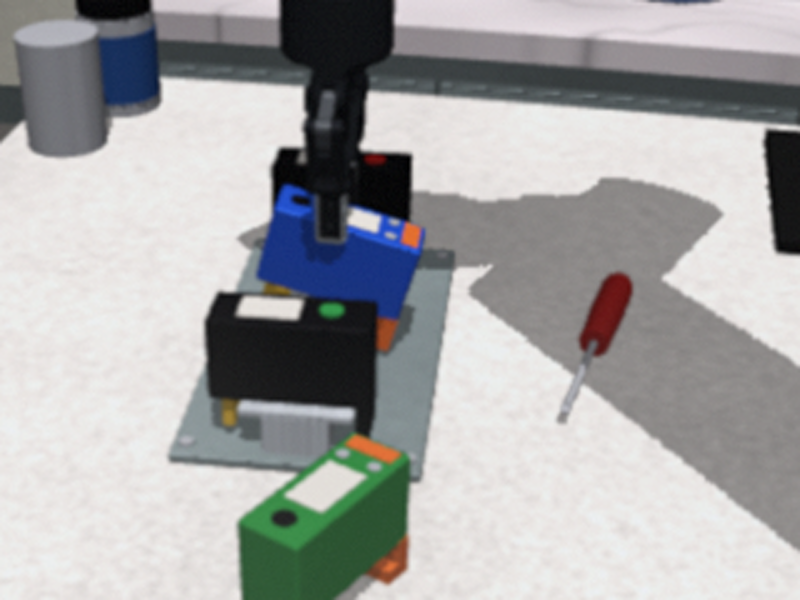

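Emit:
play_rows:
  steps:
    - {"delta_pos":[0.1,0,-0.08],"yaw":0,"jaw":30}
    - {"delta_pos":[0.2,0,-0.08],"yaw":0,"jaw":30}
    - {"delta_pos":[0.3,0,-0.08],"yaw":0,"jaw":30}
    - {"delta_pos":[0.4,0,-0.08],"yaw":0,"jaw":30}
    - {"delta_pos":[0.5,0,-0.08],"yaw":0,"jaw":30}
    - {"delta_pos":[0.55,0,-0.08],"yaw":0,"jaw":30}
    - {"delta_pos":[0.55,0,-0.08],"yaw":0,"jaw":30}
    - {"delta_pos":[0.55,0,-0.08],"yaw":0,"jaw":30}

```text
clock: 10.25
eef_pos: [538.7, -200.5, 71.4]
tcp_rot: [-3.142, 0.0, 0.07]
contact_force: [-0.2, -1.0, -4.2]
opening: 0.481
grasp_force: 31.7
```

```bash
python3 look.py s6; python3 fit.py s6
```

```text
10.3 [ 538.7 -200.5   71.4] [-3.141  0.     0.07 ] [-1.4 -0.4 -4.3] 0.47848548933076795
blue n 1847 panel min/max 2,98% [[-59.8, -12.2, 54.3], [43.5, 24.0, 123.4]]
orange 77 [[-61.0, -15.1, 19.5], [-53.2, 11.3, 98.7], [-42.3, 23.2, 101.7]]
yellow 22 [[32.4, 7.0, 51.9], [39.8, 11.4, 53.9], [45.3, 14.3, 56.8]]
face y 24.0 ctr [-6.8 82.8] size [ 58.8 106.1] tilt deg 15.5 origin x,z [-34.7  19. ]
yaw rel panel -0.002
```

Emit:
play_rows:
  steps:
    - {"delta_pos":[0.15,0,0.2],"yaw":0,"jaw":30}
    - {"delta_pos":[0.3,0,0.35],"yaw":0,"jaw":30}
    - {"delta_pos":[0.46,0,0.5],"yaw":0,"jaw":30}
    - {"delta_pos":[0.6,0,0.62],"yaw":0,"jaw":30}
    - {"delta_pos":[0.7,0,0.75],"yaw":0,"jaw":30}
    - {"delta_pos":[0.83,0,0.88],"yaw":0,"jaw":30}
    - {"delta_pos":[0.83,0,0.9],"yaw":0,"jaw":30}
    - {"delta_pos":[0.83,0,0.9],"yaw":0,"jaw":30}

```text
clock: 11.1
eef_pos: [549.4, -200.4, 64.0]
tcp_rot: [3.14, -0.004, 0.07]
contact_force: [0.9, 1.0, 10.2]
opening: 0.481
grasp_force: 33.9
```

```bash
python3 look.py s7; python3 fit.py s7
```

```text
11.15 [ 549.4 -200.4   64. ] [ 3.14  -0.004  0.07 ] [-0.   1.1 10.2] 0.47489885880371213
blue n 1738 panel min/max 2,98% [[-54.8, -12.3, 54.5], [48.9, 23.8, 111.5]]
orange 85 [[-52.1, -14.8, 19.2], [-46.4, 19.1, 39.6], [-42.3, 23.6, 102.0]]
face y 23.8 ctr [-1.7 78.7] size [ 56.4 105.9] tilt deg 6.8 origin x,z [-39.   19.8]
yaw rel panel -0.002
```

View pics/s7.png

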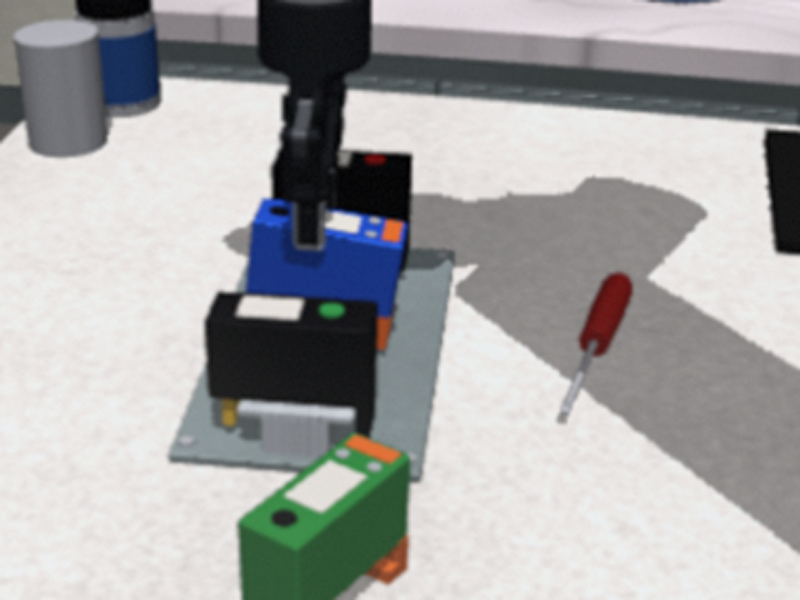

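Emit:
play_rows:
  steps:
    - {"delta_pos":[0.1,0,0.1],"yaw":0,"jaw":30}
    - {"delta_pos":[0.2,0,0.2],"yaw":0,"jaw":30}
    - {"delta_pos":[0.3,0,0.3],"yaw":0,"jaw":30}
    - {"delta_pos":[0.4,0,0.4],"yaw":0,"jaw":30}
    - {"delta_pos":[0.45,0,0.5],"yaw":0,"jaw":30}
    - {"delta_pos":[0.5,0,0.6],"yaw":0,"jaw":30}
    - {"delta_pos":[0.5,0,0.65],"yaw":0,"jaw":30}
    - {"delta_pos":[0.5,0,0.65],"yaw":0,"jaw":30}

```text
clock: 11.95
eef_pos: [556.2, -200.1, 57.9]
tcp_rot: [3.14, -0.007, 0.069]
contact_force: [4.7, 2.1, 9.9]
opening: 0.481
grasp_force: 34.3
```

```bash
python3 look.py s8; python3 fit.py s8
```

```text
12.0 [ 556.2 -200.1   58. ] [ 3.14  -0.007  0.069] [ 4.7  2.5 10.1] 0.483811500750127
blue n 1618 panel min/max 2,98% [[-51.2, -13.8, 53.7], [52.7, 23.6, 102.7]]
orange 103 [[-50.6, -14.5, 19.3], [-44.5, 18.9, 37.5], [-37.8, 23.1, 102.2]]
face y 23.7 ctr [ 1.6 75.2] size [ 55.1 105.8] tilt deg 2.1 origin x,z [-40.4  19.6]
yaw rel panel 0.002
```

Emit:
play_rows:
  steps:
    - {"delta_pos":[0.05,0,0.1],"yaw":0,"jaw":30}
    - {"delta_pos":[0.05,0,0.2],"yaw":0,"jaw":30}
    - {"delta_pos":[0.05,0,0.3],"yaw":0,"jaw":30}
    - {"delta_pos":[0.05,0,0.35],"yaw":0,"jaw":30}
    - {"delta_pos":[0.05,0,0.35],"yaw":0,"jaw":30}
    - {"delta_pos":[0.05,0,0.35],"yaw":0,"jaw":30}
    - {"delta_pos":[0.05,0,0.35],"yaw":0,"jaw":30}
    - {"delta_pos":[0.05,0,0.35],"yaw":0,"jaw":30}

```text
clock: 12.8
eef_pos: [557.0, -200.0, 57.0]
tcp_rot: [3.14, -0.008, 0.069]
contact_force: [-3.2, 5.5, 36.3]
opening: 0.481
grasp_force: 37.6
```

```bash
cat > topf.py <<'E'
from h import *
import sys
im,P=cloud("top"); Z=P[...,2]; C=np.array([541.3,-199.8]);a=.071
H=cv2.cvtColor(im,cv2.COLOR_RGB2HSV).astype(int)
d=P[...,:2]-C; X=d[...,0]*np.cos(a)+d[...,1]*np.sin(a); Y=-d[...,0]*np.sin(a)+d[...,1]*np.cos(a)
m=(abs(X)<75)&(abs(Y)<30)&(Z>90)&(Z<120)&(((H[...,0]>105)&(H[...,0]<130)&(H[...,1]>110))|((H[...,0]<15)&(H[...,1]>150)))
A=np.c_[X[m],Y[m],np.ones(m.sum())]; s=np.linalg.lstsq(A,Z[m],rcond=None)[0]; q=np.percentile(np.c_[X[m],Y[m]],[1,99],axis=0)
c,sz,an,_=rect(trim(np.c_[X[m],Y[m]])); print("top n",m.sum(),"slope x,y deg",np.degrees(s[:2]).round(2),"z mid",s[2].round(1),"ext",q.round(1).tolist(),"rect",c.round(1),np.round(sz,1),"yaw",round((an+np.pi/2)%np.pi-np.pi/2,3))
B=(Z>92)&(abs(X)<75)&(abs(Y)>95)&(abs(Y)<150); A=np.c_[X[B],Y[B],np.ones(B.sum())]; s=np.linalg.lstsq(A,Z[B],rcond=None)[0]; print("black ref slope",np.degrees(s[:2]).round(2),s[2].round(1))
if len(sys.argv)>1: cv2.imwrite(f"pics/{sys.argv[1]}.png",cv2.resize(cv2.convertScaleAbs(im[140:290,390:640],alpha=1.5),(800,480),interpolation=2)[:,:,::-1])
E
python3 look.py s9; python3 fit.py s9; python3 topf.py
```

```text
12.85 [ 557. -200.   57.] [ 3.14  -0.008  0.07 ] [-3.1  6.5 35.5] 0.485684109551595
blue n 1595 panel min/max 2,98% [[-50.6, -13.7, 54.3], [53.1, 23.6, 101.7]]
orange 103 [[-50.7, -16.4, 18.8], [-44.4, 18.9, 36.3], [-37.1, 23.4, 102.7]]
face y 23.7 ctr [ 2.8 76.1] size [ 55.8 107. ] tilt deg 2.8 origin x,z [-38.5  20. ]
yaw rel panel 0.002
top n 987 slope x,y deg [ 0.24 -2.51] z mid 99.3 ext [[-49.8, -20.5], [56.5, 21.7]] rect [3.8 0.2] [ 43.5 107.8] yaw -0.018
black ref slope [-207.73   31.98] 100.1
```

The force rose sharply to 36 N, and the top is flat at z 99, so it looks seated. Relaxing the press, then releasing and lifting off.

Emit:
play_rows:
  steps:
    - {"delta_pos":[0,0,-0.15],"yaw":0,"jaw":30}
    - {"delta_pos":[0,0,-0.25],"yaw":0,"jaw":75}
    - {"delta_pos":[0,0,-0.25],"yaw":0,"jaw":75}
    - {"delta_pos":[0,0,-0.25],"yaw":0,"jaw":75}
    - {"delta_pos":[0,0,-0.25],"yaw":0,"jaw":75}
    - {"delta_pos":[0,0,-0.25],"yaw":0,"jaw":75}
    - {"delta_pos":[0,0,-0.25],"yaw":0,"jaw":75}
    - {"delta_pos":[0,0,-0.25],"yaw":0,"jaw":75}

```text
clock: 13.7
eef_pos: [552.6, -199.6, 54.8]
tcp_rot: [-3.141, 0.0, 0.07]
contact_force: [-0.2, -0.9, -0.1]
opening: 0.749
grasp_force: 0.0
```

Emit:
play_rows:
  steps:
    - {"delta_pos":[0,0,-2],"yaw":0,"jaw":75}
    - {"delta_pos":[0,0,-5],"yaw":0,"jaw":75}
    - {"delta_pos":[0,0,-9],"yaw":0,"jaw":75}
    - {"delta_pos":[0,0,-13],"yaw":0,"jaw":75}
    - {"delta_pos":[-5,0,-15],"yaw":0,"jaw":75}
    - {"delta_pos":[-10,0,-15],"yaw":0,"jaw":75}
    - {"delta_pos":[-15,0,-15],"yaw":0,"jaw":75}
    - {"delta_pos":[-18,0,-15],"yaw":0,"jaw":75}

```text
clock: 14.5
eef_pos: [370.1, -211.6, 204.9]
tcp_rot: [-3.141, 0.001, 0.07]
contact_force: [-0.0, -0.1, 0.8]
opening: 0.746
grasp_force: 0.0
```

```bash
python3 look.py s10; python3 fit.py s10; python3 topf.py t10
```

```text
14.55 [ 366.1 -211.1  204.4] [-3.14   0.004  0.07 ] [-3.6  0.9 -0.8] 0.746293630697799
blue n 1745 panel min/max 2,98% [[-50.7, -14.3, 54.4], [52.7, 23.5, 101.9]]
orange 105 [[-50.7, -13.0, 19.2], [-44.6, 18.9, 36.8], [-37.1, 23.3, 102.7]]
face y 23.5 ctr [ 1.4 74.9] size [ 55.6 105.8] tilt deg 2.1 origin x,z [-40.6  19.3]
yaw rel panel -0.001
top n 1537 slope x,y deg [ 0.13 -3.37] z mid 99.1 ext [[-49.7, -20.6], [56.2, 21.4]] rect [3.8 0. ] [ 44.3 108. ] yaw -0.014
black ref slope [-0.    0.02] 99.5
```

View pics/s10.png

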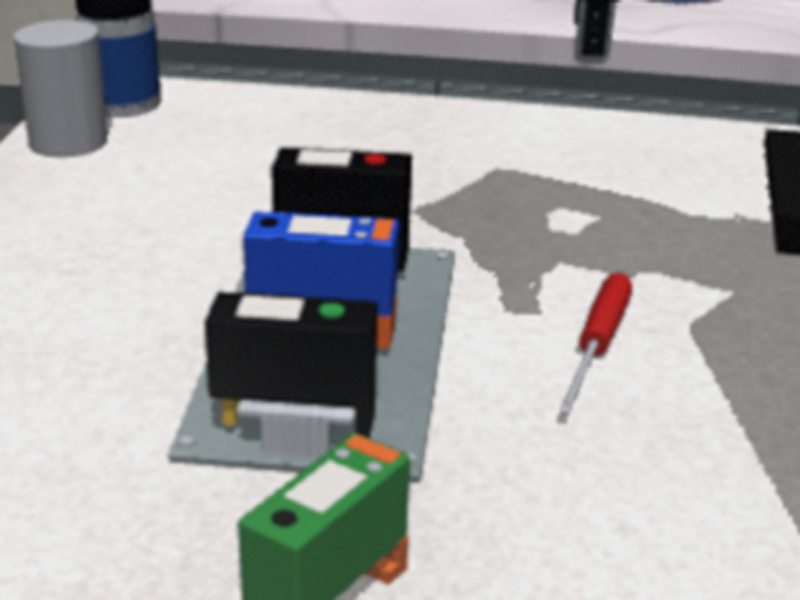

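View pics/t10.png

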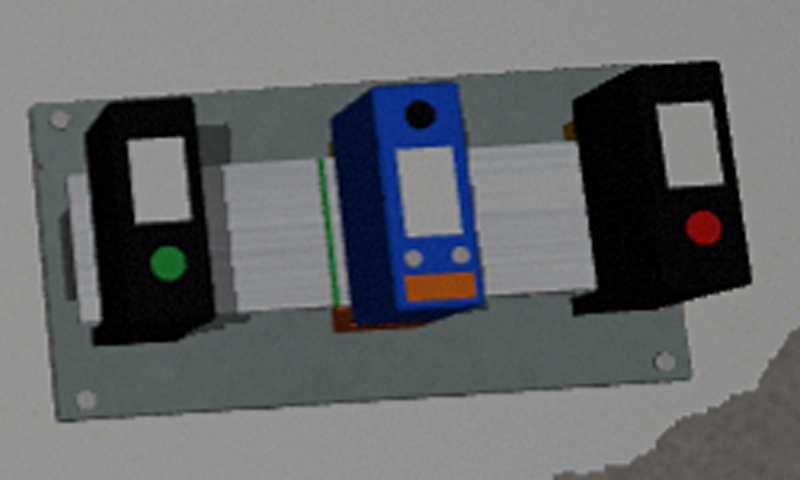

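```bash
cat > t2.py <<'E'
from h import *
im,P=cloud("top"); C=np.array([541.3,-199.8]);a=.071; d=P[...,:2]-C; Z=P[...,2]
X=d[...,0]*np.cos(a)+d[...,1]*np.sin(a); Y=-d[...,0]*np.sin(a)+d[...,1]*np.cos(a)
for lo,hi,n in((-16,16,"blue"),(108,140,"bm1"),(-140,-108,"bm2")):
    m=(X>-46)&(X<54)&(Y>lo)&(Y<hi)&(Z>94)
    s=np.linalg.lstsq(np.c_[X[m],Y[m],np.ones(m.sum())],Z[m],rcond=None)[0]; print(n,np.degrees(s[:2]).round(2),[np.median(Z[m&(X>i)&(X<i+20)]).round(1) for i in(-46,-20,10,34)])
    e=(Y>lo-10)&(Y<hi+10)&(Z>97); c,sz,an,_=rect(trim(np.c_[X[e],Y[e]],12)); print(c.round(1),np.round(sz,1),round((an+np.pi/2)%np.pi-np.pi/2,3))
s=r.sense(); print(s["clock"],s["contact_force"].round(1))
E
python3 t2.py
```

```text
blue [-0.22  0.09] [np.float64(100.1), np.float64(100.2), np.float64(100.1), np.float64(99.9)]
[-67.    1.8] [ 44. 249.] -0.024
bm1 [-0.01 -0.11] [np.float64(99.7), np.float64(100.1), np.float64(100.1), np.float64(99.8)]
[  5.1 124.9] [ 41.3 106.2] -0.006
bm2 [-0.1   0.28] [np.float64(99.8), np.float64(99.9), np.float64(100.1), np.float64(99.7)]
[   5.  -123.1] [ 42.  107.4] -0.004
14.65 [0.5 0.5 0.6]
```

The blue top is flat at z 100, the same as the two clipped black modules, centred and square, and the robot is clear. Handing in.

```bash
python3 -c "
from rig import r
print(r.sign_off())"
```

```text
the job is handed in; nothing more can be done
None
```

The blue module is clipped on the rail between the two black modules: lip hooked first, then rocked down and released, now flat, centred and square. I judged the foot's click from the force and the flat top, as the foot itself was out of view. The job was handed in at about 15 s, and the grey module was not touched.

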